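Feel for the empty wells of a mandrel magazine

ROBOT

A 7-joint arm with a two-finger parallel gripper is mounted at the origin on a cart in front of the work surface, level with it; the furniture and walls round the work are solid. World frame = base frame: x ahead of the robot, y to its left, z up, the work surface at z = 0. Lengths are in mm, angles in rad, forces in N, time in s.
With the tool pointing down it reaches from about 350 to 775 mm from the base axis. Payload 3.1 kg.
Tool frame: the origin (TCP) lies where the fingers leave the gripper's body, on its centre line; the fingertips stand 73 mm ahead of it and the grasp point (between the pads) lies 54 mm ahead of it (arm.grip_point_offset is the distance from the TCP to the grasp point, in mm); z points along the fingers, y is the line along which they close (so a half turn about z gives the same grasp; the last joint's range is limited). The gripper opens to 85 mm and grips with 20 to 120 N. Pads are 22 mm wide; open, the fingers measure 114 mm over their backs; the gripper's body (76 mm by 85 mm) begins 54 mm behind the grasp point. The pads swing forward as they close: fully open they stand 13 mm farther back than shut.
Start: joints at [1.239, 0.311, 0.014, 1.512, -0.004, 1.319, -0.027], TCP at [157.202, -527.07, 303.904] pointing down, gripper open.
Joint ranges: [-2.7, 2.7], [-0.3, 1.91], [-1.27, 1.3], [0.12, 2.57], [-1.44, 4.58], [0.2, 2.03], [-3.05, 3.05]. Speed limits (rad/s): [2.79, 2.79, 3.14, 3.14, 3.14, 3.14, 3.14].

INTERFACE

Orientations are given as a unit quaternion [x, y, z, w].
In Python, from rig import arm, viewer gives the robot as it stands (arm), with the cameras (viewer).
- The arm moves only by the shell command python3 nudge.py 'ROWS'. ROWS is a JSON object whose key "motion" holds a list of rows, 1 to 10 of them, each of 7 numbers: dx, dy, dz in shares of 500 mm (1.0 is 500 mm), then a rotation vector rx, ry, rz in shares of pi/2 rad (1.0 is pi/2 rad), then the finger opening in mm; each row is the pose to reach, as a shift and turn from the pose commanded when the command began, along the tool's axes at that moment; what a row does not reach only later rows make up. A row lasts 1/10 s, in which the tool goes at most 50 mm and 0.15 rad, less where a joint would pass 70% of its speed; a pose out of reach is approached as far as the arm can. The fingers move at their own pace and stop on an object; the grip force is fixed at half the most. Time passes only in rows, so rows that do not move let the fingers close. It prints the time, the measured TCP pose, the force, the opening and the grip force at its end. No shift or turn number may pass 1 either way. Input that does not fit is refused with a message, and nothing moves.
- arm.observe(): the state, without advancing time (a new reading comes with each control period).
- viewer.grab_frame(name): name is "scene" or "top"; returns the picture (480x640x3 uint8, red, green, blue); there is no depth.
- viewer.calibration(name): a dict with "vertical_fov" (degrees; the focal length in pixels is half the picture's height over the tangent of half this angle, whatever the lens; pixels are square), "cx", "cy" (the principal point, pixels), "eye" and "orientation" of the camera in the world. Camera axes: x right, y down, z forward; pixel columns grow to the right and rows downward; lengths in mm; the calibration is good to about 2 mm. A picture is of the moment at which its call begins. calibration takes no time and is no camera call.
- arm.finish_job(): hands the job in; it is judged then, once.
The state is a dict: "time": time; "qpos": joint angles; "qd": joint speeds; "joint_efforts": joint torques, N m; "ee_pos": TCP position; "eef_rot": TCP orientation; "wrist_force": force on the tool from outside, world axes, zero at the start; "moment": the same for the moment, N m; "opening": finger opening in mm; "gripper_force": force on a finger pad.
Only numpy, scipy, OpenCV 4.12 (cv2) and the standard library are available. Lean on these libraries where they do the work, as an engineer would, in place of code of your own. Each camera call takes 0.05 s, during which the arm holds its last target. There are 200 camera calls.

TASK

Stand the two long steel press mandrels in the magazine, each head up in an empty well of its own and all the way down on the well's floor. Four of the six wells are already taken by short punches hidden under the closed flaps, so feel which flaps give way; press gently and never force a flap that is blocked. Leave the roll of black tape and the tub beside the mandrels where they are.

Things in the scene. Friction and masses are not known exactly. Their poses are not given: they have to be found in the camera images.
- magazine: grey box fixed to the bench, 170 (its x) x 245 (its y) x 80 mm high, six wells closed by flaps: 2 rows along x, 3 columns along y, 75 mm pitch, centres at x = -37.5, +37.5 and y = -75, 0, +75 mm. Origin: centre of its underside, z up; x points away from the robot at yaw 0. Wells are 52 mm (x) by 50 mm (y) inside, floor 5 mm above the origin. A mandrel down in a well stands 55 mm above the top.
- well_00 (a point): centre of the mouth of the well at x -37.5, y -75 mm, flush with the top, 80 mm above the origin. Every mouth is closed by a steel flap 47 mm square, 3 mm thick, all alike, hinged along the well's +x edge. A flap swings down into the well to 83 degrees against a weak spring that shuts it again, then hangs by the +x wall beside what is put in, leaving about 44 mm clear.
- well_01 (a point): mouth of the well at x -37.5, y 0 mm. In an EMPTY well about 1 N at the flap's middle (2 to 3 N at 10 mm from the hinge) opens the flap. In four of the six wells, different ones each time, a loose punch 30 mm in diameter and 66 mm tall stands hidden on the floor: there the flap gives at most 9 degrees (7 mm at its free edge, under 2 mm at 10 mm from the hinge), then stops hard.
- well_02 (a point): mouth of the well at x -37.5, y +75 mm. Nothing visible tells the wells apart.
- well_10 (a point): mouth of the well at x +37.5, y -75 mm, as the others.
- well_11 (a point): mouth of the well at x +37.5, y 0 mm, as the others.
- well_12 (a point): mouth of the well at x +37.5, y +75 mm, as the others.
- mandrel_a: loose turned steel press mandrel standing upright on the bench, one of two alike, 130 mm tall, 0.3 to 0.55 kg: shank 30 mm in diameter from the foot up to 92 mm, narrow neck, then a head 34 mm in diameter from 102 to 130 mm (the place to grip). Origin at the centre of its underside, z up along its axis.
- mandrel_b: loose turned steel press mandrel standing upright on the bench, one of two alike, 130 mm tall, 0.3 to 0.55 kg: shank 30 mm in diameter from the foot up to 92 mm, narrow neck, then a head 34 mm in diameter from 102 to 130 mm (the place to grip). Origin at the centre of its underside, z up along its axis.
- black_tape: bystander: loose roll of black tape lying flat, 64 mm across, 19 mm high, on the bench between the mandrels. Origin at the centre of its underside.
- tub_3: bystander: loose round plastic tub with a lid, 89 mm across, 50 mm high, on the bench beyond the mandrels. Origin at the centre of its underside.

How it is judged:
By the outcome, as a careful person would: the job done as asked, in the order asked, and still so for the second after the job is handed in, with the robot touching nothing.
It also fails if it takes over 72 s, if anything falls off the work surface, if the arm or the gripper's body presses on something with over 40 N, if the wrist force passes 120 N, or if a joint passes its speed limit or range.

## Working session

There is one attempt and no reset: what is moved stays moved. The work goes in short steps, Python scripts to look and compute and a shell command to move; the robot and the scene stay as the last step left them, time stands still between calls to the robot, and variables do not carry over. Pictures are saved under pics/ and viewed, at most 10 in all, crops included, and the job is handed in when it is done.

```bash
ls; mkdir -p pics; python3 - <<'E'
from rig import arm, viewer
import cv2
for n in("scene","top"):
    c=viewer.calibration(n);print(n,c)
    cv2.imwrite(f"pics/{n}0.png",viewer.grab_frame(n)[:,:,::-1])
s=arm.observe();print(s)
E
```

```text
nudge.py
pics
rig.py
scene {'vertical_fov': 55.17945930949243, 'cx': 323.6651435281816, 'cy': 239.67804552158273, 'eye': array([263.90146327, 665.99276974, 567.13720112]), 'orientation': array([-0.23056175,  0.85689903, -0.44688734,  0.11338886])}
top {'vertical_fov': 56.114817726287775, 'cx': 314.63653743420207, 'cy': 241.81465325741436, 'eye': array([572.79789471,  20.84699191, 943.28527344]), 'orientation': array([-0.69883452,  0.71517619,  0.00474981,  0.01143555])}
{'time': 0.1, 'qpos': array([ 1.23930394,  0.3116632 ,  0.01395508,  1.5128726 , -0.0043882 ,
        1.31920224, -0.02719113]), 'qd': array([-3.53871387e-04, -9.33466224e-04, -7.25512242e-04, -3.38583334e-03,
        4.09843241e-04,  3.35439042e-05,  1.00924038e-03]), 'joint_efforts': array([ 6.19266084e-04, -3.80850720e+01,  1.46588255e-01, -2.31239748e+01,
        1.23407276e-02,  8.07096600e-03, -2.00854885e-05]), 'ee_pos': array([ 157.05907826, -526.58667257,  302.92957474]), 'eef_rot': array([ 9.89511354e-01,  1.44451246e-01, -1.96564371e-04, -1.03898199e-03]), 'wrist_force': array([-0.12270649, -0.18482865, -0.04843439]), 'moment': array([ 0.02379955, -0.01132936, -0.02738004]), 'gripper_force': 0.0, 'opening': 85.64344469934014}
```

View pics/top0.png

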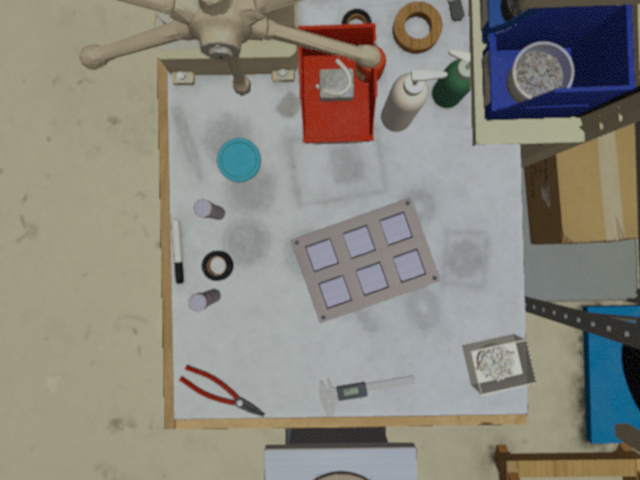

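View pics/scene0.png

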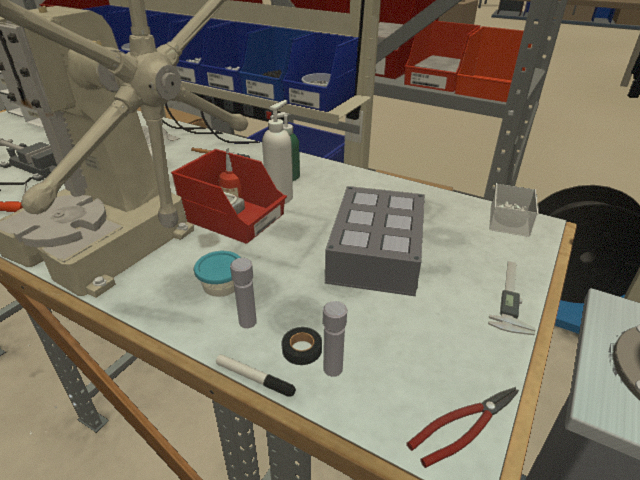

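The top picture shows the magazine (corners near (294,242), (407,200), (438,277), (322,321)), mandrel heads near (203,208) and (197,301), the tape at (217,265) and the tub at (239,160). The scene view shows the same items. I'll make enlarged crops.

```bash
python3 - <<'E'
import cv2,numpy as np
a=cv2.imread("pics/top0.png")
cv2.imwrite("pics/c1.png",cv2.resize(a[190:330,285:445],None,fx=5,fy=5,interpolation=cv2.INTER_CUBIC)[:600])
cv2.imwrite("pics/c1.png",cv2.resize(a[192:327,288:444],None,fx=4.4,fy=4.4,interpolation=cv2.INTER_CUBIC))
b=cv2.imread("pics/scene0.png")
x=cv2.resize(a[190:315,170:260],None,fx=4,fy=4,interpolation=cv2.INTER_CUBIC)
y=cv2.resize(b[250:385,220:355],(432,432),interpolation=cv2.INTER_CUBIC) # 3.2x
o=np.zeros((500,800,3),np.uint8);o[:,:360]=x;o[:432,365:797]=y
cv2.imwrite("pics/c2.png",o)
E
```

```text
(no output)
```

View pics/c1.png

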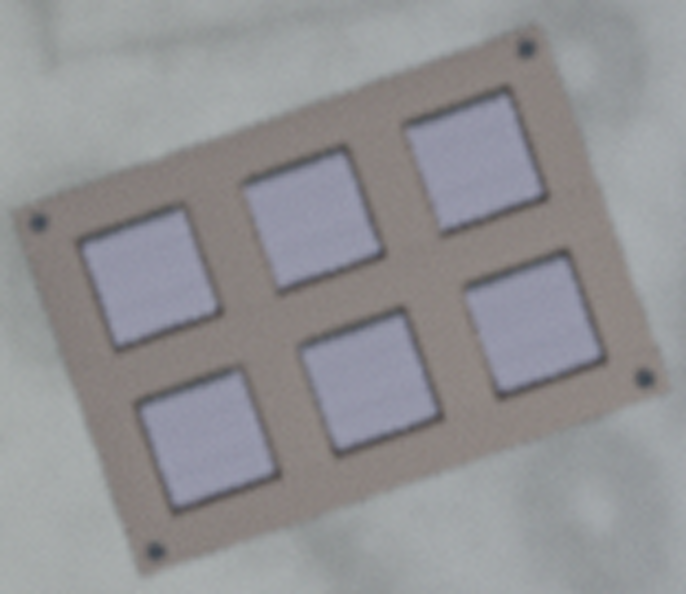

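View pics/c2.png

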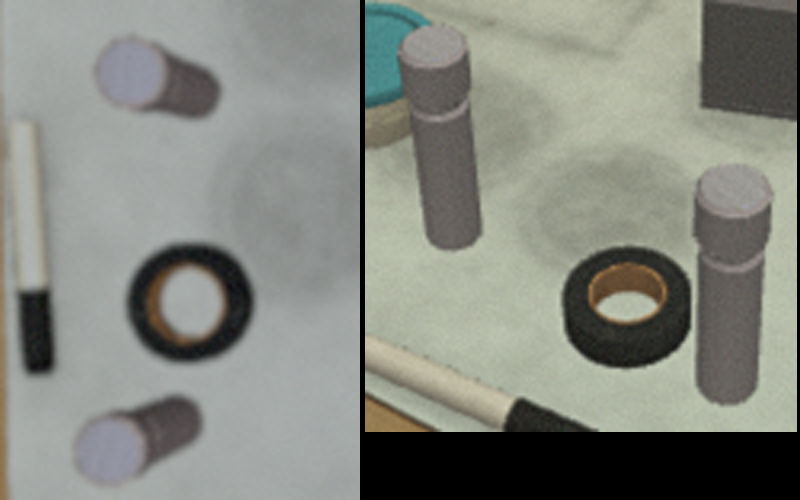

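The flap centres are (150,279), (314,220), (476,161), (208,441), (371,381), (535,324) in the magazine crop. Head-top centres are (131,72) and (112,451) in the left half of the second crop, and (433,46) and (734,190) in its right half. The tape is at (190,301) in the left half.

```bash
cat > h.py <<'E'
from rig import arm, viewer
import numpy as np
from scipy.spatial.transform import Rotation as R
def ray(n,u,v):
    c=viewer.calibration(n);f=240/np.tan(np.radians(c["vertical_fov"]/2))
    d=R.from_quat(c["orientation"]).apply([(u-c["cx"])/f,(v-c["cy"])/f,1]);return np.array(c["eye"]),d
def at(n,u,v,z):
    e,d=ray(n,u,v);return e+d*(z-e[2])/d[2]
def go(p,q=None):
    "shift in tool axes from commanded(~measured) pose to TCP p"
    s=arm.observe();return R.from_quat(s["eef_rot"]).inv().apply(np.array(p)-s["ee_pos"])
E
python3 - <<'E'
from h import *
np.set_printoptions(precision=1,suppress=True)
P=np.array([(208,441),(371,381),(535,324),(150,279),(314,220),(476,161)])/4.4+[288,192]
L=np.array([(-37.5,75),(-37.5,0),(-37.5,-75),(37.5,75),(37.5,0),(37.5,-75)])
W=np.array([at("top",u,v,80)[:2] for u,v in P])
C=np.array([(12,211),(540,24),(668,385),(142,577)])/4.4+[288,192]
WC=np.array([at("top",u,v,80)[:2] for u,v in C]);LC=np.array([(85,122.5),(85,-122.5),(-85,-122.5),(-85,122.5)])
A=np.vstack([W,WC]);B=np.vstack([L,LC]);a=A-A.mean(0)
z=((a[:,0]+1j*a[:,1])*np.conj(B[:,0]+1j*B[:,1])).sum()
yaw=np.angle(z);print("yaw",yaw,"scale",abs(z)/(B**2).sum(),"c",A.mean(0))
M=np.array([[np.cos(yaw),-np.sin(yaw)],[np.sin(yaw),np.cos(yaw)]])
print("res",A-A.mean(0)-B@M.T)
for l in L: print(l,A.mean(0)+M@l)
for t,s in(((131,72),(433,46)),((112,451),(734,190))):
    tu=np.array(t)/4+[170,190];su=np.array([s[0]-365,s[1]])/3.2+[220,250]
    print("head",at("top",*tu,130),at("scene",*su,130))
print("tape",at("top",190/4+170,301/4+190,19))
print("tub",at("top",239,160,50),"lever ball z?",at("top",240,88,300))
print(R.from_quat(arm.observe()["eef_rot"]).as_matrix())
E
```

```text
yaw 0.32147449373467013 scale 0.9926935062463996 c [543.7 -56. ]
res [[-0.6 -0.1]
 [ 0.3 -0.2]
 [-0.3 -0.6]
 [-0.8 -0.2]
 [-0.4 -0.9]
 [-0.1 -0.5]
 [ 0.2 -0.7]
 [-1.4  0.4]
 [ 2.2  2.9]
 [ 1.  -0.1]]
[-37.5  75. ] [484.4   3.3]
[-37.5   0. ] [508.1 -67.8]
[-37.5 -75. ] [ 531.8 -139. ]
[37.5 75. ] [555.6  27. ]
[37.5  0. ] [579.3 -44.2]
[ 37.5 -75. ] [ 603.  -115.3]
head [646.9 241.4 130. ] [644.3 245.1 130. ]
head [475.  253.6 130. ] [472.7 258.6 130. ]
tape [538.1 243.4  19. ]
tub [748.2 188.4  50. ] lever ball z? [802.8 137.8 300. ]
[[ 1.   0.3 -0. ]
 [ 0.3 -1.   0. ]
 [-0.  -0.  -1. ]]
```

```bash
cat >> h.py <<'E'
YAW=0.3215; C=np.array([543.7,-56.]); ex=np.array([np.cos(YAW),np.sin(YAW)]); ey=np.array([-ex[1],ex[0]])
def well(x,y,dx=0): return C+(x+dx)*ex+y*ey
TR=np.array([[ex[0],ex[1],0],[ex[1],-ex[0],0],[0,0,-1]])
def plan(xy,z):
    s=arm.observe();Rm=R.from_quat(s["eef_rot"])
    print("shift",np.round(go([*xy,z]),1),"rot",np.round((Rm.inv()*R.from_matrix(TR)).as_rotvec(),4),"pos",np.round(s["ee_pos"],1),"F",np.round(s["wrist_force"],1),"q",np.round(s["qpos"],2))
E
python3 -c "
from h import *
print(arm.grip_point_offset)
plan(well(37.5,-75,-8),190)
def tri(a,b):
    (p,d),(q,e)=ray('top',*a),ray('scene',*b)
    t=np.linalg.lstsq(np.c_[d,-e],q-p,rcond=None)[0];return (p+d*t[0]).round(),(q+e*t[1]).round()
print(tri((370,57),(240,123)),tri((92,57),(40,193)))
"
```

```text
53.900000000000006
shift [ 536.9 -266.1  113.4] rot [-0.0021  0.0001 -0.0316] pos [ 157.1 -526.6  302.9] F [-0.1 -0.2 -0. ] q [ 1.24  0.31  0.01  1.51 -0.    1.32 -0.03]
(array([879., -60., 209.]), array([878., -60., 209.])) (array([876., 377., 252.]), array([875., 377., 251.]))
```

Units first: shifts go in shares of 500 mm and turns go in shares of pi/2 rad. So 445 mm / 500 = 0.89, 405 mm / 500 = 0.81, -0.03 rad / 1.5708 = -0.0191.

```bash
python3 nudge.py '{"motion":[[0.09, -0.044, 0, 0, 0, -0.0191, 20], [0.18, -0.088, 0, 0, 0, -0.0191, 10], [0.27, -0.132, 0, 0, 0, -0.0191, 0], [0.36, -0.176, 0, 0, 0, -0.0191, 0], [0.45, -0.22, 0.02, 0, 0, -0.0191, 0], [0.54, -0.264, 0.04, 0, 0, -0.0191, 0], [0.63, -0.308, 0.06, 0, 0, -0.0191, 0], [0.72, -0.352, 0.08, 0, 0, -0.0191, 0], [0.81, -0.396, 0.1, 0, 0, -0.0191, 0], [0.89, -0.44, 0.12, 0, 0, -0.0191, 0]]}'
python3 nudge.py '{"motion":[[0.08, -0.04, 0.04, -0.0013, 0, 0, 0], [0.16, -0.08, 0.09, -0.0013, 0, 0, 0], [0.184, -0.092, 0.106, -0.0013, 0, 0, 0], [0.184, -0.092, 0.106, -0.0013, 0, 0, 0], [0.184, -0.092, 0.106, -0.0013, 0, 0, 0]]}'
python3 -c "
from h import *
plan(well(37.5,-75,-8),156)"
```

```text
time: 1.1
ee_pos: [520.1, -189.5, 243.7]
eef_rot: [0.987, 0.159, -0.0, 0.0]
wrist_force: [0.4, -0.2, -0.7]
opening: -0.1
gripper_force: 0.0
time: 1.6
ee_pos: [591.1, -119.9, 191.3]
eef_rot: [0.987, 0.159, -0.001, 0.002]
wrist_force: [-0.7, -0.5, 0.1]
opening: -0.0
gripper_force: 0.0
shift [ 4.8 -0.8 35.3] rot [ 0.0032  0.002  -0.003 ] pos [ 591.1 -119.9  191.3] F [-0.7 -0.5  0.1] q [ 0.37  0.52 -0.29  1.51  0.16  1.13 -1.21]
```

Converted, 35 mm / 500 = 0.07, 20 mm / 500 = 0.04, -0.003 rad / 1.5708 = -0.0019.

```bash
python3 nudge.py '{"motion":[[0.01, -0.002, 0.04, 0.0019, 0.0013, -0.0019, 0], [0.01, -0.002, 0.07, 0.0019, 0.0013, -0.0019, 0], [0.01, -0.002, 0.07, 0.0019, 0.0013, -0.0019, 0]]}'
for i in 1 ; do python3 nudge.py '{"motion":[[0, 0, 0.004, 0, 0, 0, 0], [0, 0, 0.004, 0, 0, 0, 0]]}'; python3 nudge.py '{"motion":[[0, 0, 0.004, 0, 0, 0, 0], [0, 0, 0.004, 0, 0, 0, 0]]}'; python3 nudge.py '{"motion":[[0, 0, 0.004, 0, 0, 0, 0], [0, 0, 0.004, 0, 0, 0, 0]]}'; done | egrep 'ee_pos|force: \['
```

```text
time: 1.9
ee_pos: [594.0, -119.1, 155.4]
eef_rot: [0.987, 0.159, -0.001, -0.0]
wrist_force: [-1.0, 0.2, -0.2]
opening: 0.1
gripper_force: 0.0
ee_pos: [596.5, -117.2, 155.8]
wrist_force: [0.1, 0.2, -0.2]
ee_pos: [596.5, -116.0, 153.0]
wrist_force: [-0.1, 0.1, -0.7]
ee_pos: [596.6, -115.8, 150.5]
wrist_force: [1.2, -1.2, 1.0]
```

Converted, 2 mm / 500 = 0.004.

```bash
(python3 nudge.py '{"motion":[[0, 0, 0.004, 0, 0, 0, 0], [0, 0, 0.004, 0, 0, 0, 0]]}'; python3 nudge.py '{"motion":[[0, 0, 0, 0, 0, 0, 0], [0, 0, 0.003, 0, 0, 0, 0], [0, 0, 0.003, 0, 0, 0, 0]]}') | egrep 'ee_pos|force: \['; python3 -c "
from h import *
plan(well(37.5,-75,-8),148)"
```

```text
ee_pos: [596.7, -115.8, 148.8]
wrist_force: [0.1, 0.3, 1.7]
ee_pos: [596.7, -115.8, 148.5]
wrist_force: [-1.5, -1.6, 8.3]
shift [-1.9  1.5  0.5] rot [-0.0001 -0.0029  0.0013] pos [ 596.7 -115.8  148.5] F [-1.5 -1.6  8.3] q [ 0.36  0.57 -0.29  1.55  0.18  1.05 -1.22]
```

Converted, -73 mm / 500 = -0.146, -1.5 mm / 500 = -0.003.

```bash
(python3 nudge.py '{"motion":[[0, 0, -0.03, 0, 0, 0, 0], [-0.004, -0.05, -0.03, 0, 0, 0, 0], [-0.004, -0.146, -0.03, 0, 0, 0, 0], [-0.004, -0.146, -0.03, 0, 0, 0, 0], [-0.004, -0.146, -0.03, 0, 0, 0, 0], [-0.004, -0.146, -0.016, 0, 0, 0, 0], [-0.004, -0.146, -0.006, 0, 0, 0, 0], [-0.004, -0.146, -0.003, 0, 0, 0, 0], [-0.004, -0.146, 0, 0, 0, 0, 0], [-0.004, -0.146, 0, 0, 0, 0, 0]]}'; python3 nudge.py '{"motion":[[0, 0, -0.03, 0, 0, 0, 0], [0, -0.05, -0.03, 0, 0, 0, 0], [0, -0.15, -0.03, 0, 0, 0, 0], [0, -0.15, -0.03, 0, 0, 0, 0], [0, -0.15, -0.03, 0, 0, 0, 0], [0, -0.15, -0.016, 0, 0, 0, 0], [0, -0.15, -0.006, 0, 0, 0, 0], [0, -0.15, -0.003, 0, 0, 0, 0], [0, -0.15, 0, 0, 0, 0, 0], [0, -0.15, 0, 0, 0, 0, 0]]}' )| egrep 'ee_pos|force: \['; python3 -c "
from h import *
plan(well(37.5,75,-8),148)"
```

```text
ee_pos: [571.4, -48.5, 147.9]
wrist_force: [-2.0, -0.5, 6.8]
ee_pos: [547.7, 22.3, 147.9]
wrist_force: [-1.8, -1.0, 6.9]
shift [ 1.  -2.  -0.1] rot [ 0.0006 -0.0011 -0.0007] pos [547.7  22.3 147.9] F [-1.8 -1.   6.9] q [ 0.17  0.47 -0.33  1.72  0.18  0.98 -1.47]
```

Converted, -75 mm / 500 = -0.15, -25 mm / 500 = -0.05.

```bash
(python3 nudge.py '{"motion":[[0, 0, -0.03, 0, 0, 0, 0], [-0.05, -0.002, -0.03, 0, 0, 0, 0], [-0.15, -0.002, -0.03, 0, 0, 0, 0], [-0.15, -0.002, -0.03, 0, 0, 0, 0], [-0.15, -0.002, -0.03, 0, 0, 0, 0], [-0.15, -0.002, -0.016, 0, 0, 0, 0], [-0.15, -0.002, -0.006, 0, 0, 0, 0], [-0.15, -0.002, -0.003, 0, 0, 0, 0], [-0.15, -0.002, 0, 0, 0, 0, 0], [-0.15, -0.002, 0, 0, 0, 0, 0]]}'; python3 nudge.py '{"motion":[[0, 0, -0.03, 0, 0, 0, 0], [0, 0.05, -0.03, 0, 0, 0, 0], [0, 0.15, -0.03, 0, 0, 0, 0], [0, 0.15, -0.03, 0, 0, 0, 0], [0, 0.15, -0.03, 0, 0, 0, 0], [0, 0.15, -0.016, 0, 0, 0, 0], [0, 0.15, -0.006, 0, 0, 0, 0], [0, 0.15, -0.003, 0, 0, 0, 0], [0, 0.15, 0, 0, 0, 0, 0], [0, 0.15, 0, 0, 0, 0, 0]]}' )| egrep 'ee_pos|force: \['; python3 -c "
from h import *
plan(well(-37.5,0,-8),148)"
```

```text
ee_pos: [476.5, 1.4, 146.7]
wrist_force: [-0.0, 0.1, 0.8]
ee_pos: [499.5, -69.3, 146.6]
wrist_force: [-0.7, 0.1, 1.2]
shift [ 0.6  1.4 -1.4] rot [-0.0016 -0.0012  0.0024] pos [499.5 -69.3 146.6] F [-0.7  0.1  1.2] q [ 0.35  0.39 -0.31  1.84  0.14  0.93 -1.27]
```

Wells 01 and 02 gave way while 10, 11 and 12 stopped hard. I'll confirm 01 by pressing deeper, then lift.

Converted, 10 mm / 500 = 0.02, 8 mm / 500 = 0.016.

```bash
(python3 nudge.py '{"motion":[[0, 0, 0.008, 0, 0, 0, 0], [0, 0, 0.016, 0, 0, 0, 0], [0, 0, 0.02, 0, 0, 0, 0], [0, 0, 0.02, 0, 0, 0, 0]]}'; python3 nudge.py '{"motion":[[0, 0, -0.06, 0, 0, 0, 0], [0, 0, -0.14, 0, 0, 0, 30], [0, 0, -0.2, 0, 0, 0, 60], [0, 0, -0.2, 0, 0, 0, 85]]}' )| egrep 'ee_pos|force: \['; python3 -c "
from h import *
plan((474,256),250)"
```

```text
ee_pos: [499.6, -70.2, 136.4]
wrist_force: [-0.6, -0.4, 0.1]
ee_pos: [502.6, -70.3, 241.6]
wrist_force: [0.8, -0.2, 0.5]
shift [  76.4 -318.5   -8.8] rot [ 0.0038 -0.011   0.0011] pos [502.6 -70.3 241.6] F [ 0.8 -0.2  0.5] q [ 0.37  0.28 -0.32  1.72  0.1   1.14 -1.23]
```

Converted, -318 mm / 500 = -0.636, -270 mm / 500 = -0.54.

```bash
python3 nudge.py '{"motion":[[0.022, -0.09, -0.02, 0, 0, 0, 85], [0.044, -0.18, -0.02, 0, 0, 0, 85], [0.066, -0.27, -0.02, 0, 0, 0, 85], [0.088, -0.36, -0.02, 0, 0, 0, 85], [0.11, -0.45, -0.02, 0, 0, 0, 85], [0.132, -0.54, -0.02, 0, 0, 0, 85], [0.156, -0.636, -0.02, 0, 0, 0, 85], [0.156, -0.636, -0.02, 0, 0, 0, 85], [0.156, -0.636, -0.02, 0, 0, 0, 85], [0.156, -0.636, -0.02, 0, 0, 0, 85]]}'; python3 - <<'E'
from h import *
import cv2
plan((474,256),174)
im=viewer.grab_frame("scene")
cv2.imwrite("pics/s1.png",cv2.resize(im[100:420,150:470],(600,600))[:,:,::-1])
E
```

```text
time: 8.8
ee_pos: [473.0, 254.5, 246.3]
eef_rot: [0.987, 0.16, 0.0, 0.0]
wrist_force: [0.2, -0.5, 0.7]
opening: 84.8
gripper_force: 0.0
shift [ 1.4 -1.1 72.3] rot [ 0.0007 -0.0001 -0.0004] pos [473.  254.5 246.3] F [ 0.2 -0.5  0.7] q [-0.16  0.37 -0.49  1.62  0.18  1.2  -1.93]
```

View pics/s1.png

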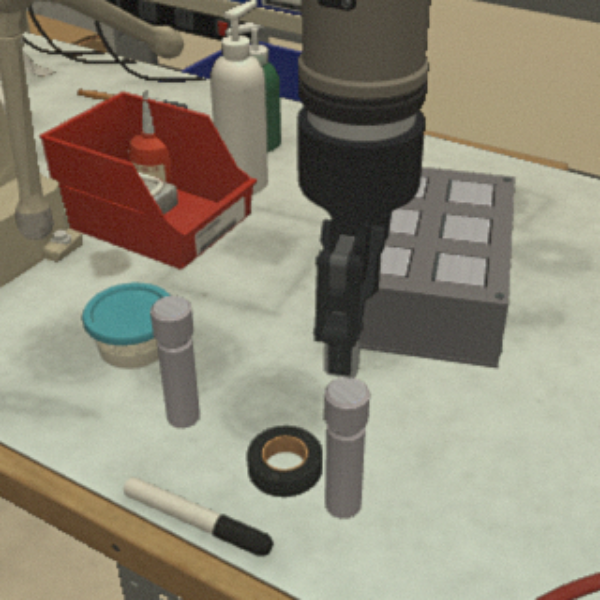

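The open gripper hangs over mandrel B (head near (347,395) in this crop), with tape and tub clear. I'll descend, settle and close.

Converted, 73 mm / 500 = 0.146, 60 mm / 500 = 0.12.

```bash
python3 nudge.py '{"motion":[[0.002, -0.002, 0.06, 0, 0, 0, 85], [0.002, -0.002, 0.12, 0, 0, 0, 85], [0.002, -0.002, 0.146, 0, 0, 0, 85], [0.002, -0.002, 0.146, 0, 0, 0, 85], [0.002, -0.002, 0.146, 0, 0, 0, 40], [0.002, -0.002, 0.146, 0, 0, 0, 30], [0.002, -0.002, 0.146, 0, 0, 0, 25], [0.002, -0.002, 0.146, 0, 0, 0, 25], [0.002, -0.002, 0.146, 0, 0, 0, 25]]}'; python3 nudge.py '{"motion":[[0, 0, 0, 0, 0, 0, 25], [0, 0, -0.02, 0, 0, 0, 25], [0, 0, -0.04, 0, 0, 0, 25], [0, 0, -0.04, 0, 0, 0, 25]]}'
```

```text
time: 9.75
ee_pos: [474.4, 257.9, 175.8]
eef_rot: [0.987, 0.161, 0.002, -0.001]
wrist_force: [-0.7, -1.4, 6.5]
opening: 31.7
gripper_force: 59.4
time: 10.15
ee_pos: [474.0, 258.2, 195.6]
eef_rot: [0.987, 0.161, 0.002, -0.001]
wrist_force: [1.6, -0.1, -4.5]
opening: 31.8
gripper_force: 60.1
```

Converted, -140 mm / 500 = -0.28, -100 mm / 500 = -0.2.

```bash
python3 nudge.py '{"motion":[[0, 0, -0.1, 0, 0, 0, 25], [0, 0, -0.2, 0, 0, 0, 25], [0, 0, -0.28, 0, 0, 0, 25], [0, 0, -0.28, 0, 0, 0, 25], [0, 0, -0.28, 0, 0, 0, 25]]}'; python3 - <<'E'
from h import *
import cv2
plan(well(-37.5,0,-4),335)
im=viewer.grab_frame("scene")
cv2.imwrite("pics/s2.png",cv2.resize(im[100:400,220:460],(480,600),interpolation=2)[:,:,::-1])
E
```

```text
time: 10.65
ee_pos: [473.1, 257.5, 334.5]
eef_rot: [0.987, 0.161, 0.001, -0.001]
wrist_force: [0.5, -0.2, -5.8]
opening: 32.2
gripper_force: 61.6
shift [-74.1 319.6  -1. ] rot [-0.001  -0.0027  0.0016] pos [473.1 257.5 334.5] F [ 0.5 -0.2 -5.8] q [-0.15  0.31 -0.5   1.47  0.15  1.39 -1.91]
```

View pics/s2.png

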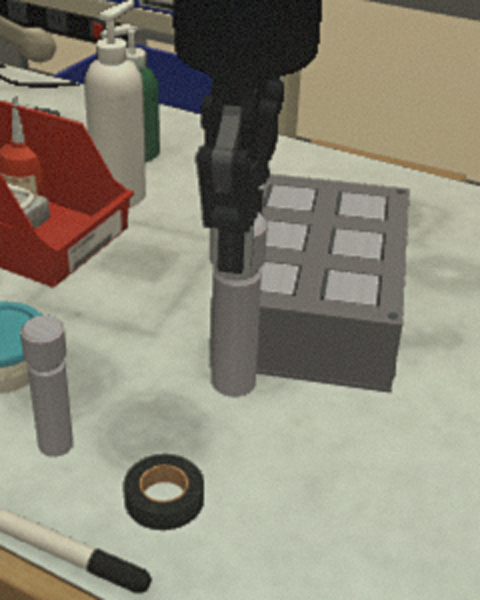

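The mandrel hangs straight, held by its head; the foot centre is near (235,383) in the crop. Next I'll check its foot offset and move over well_01.

Converted, 320 mm / 500 = 0.64, 270 mm / 500 = 0.54, 0.002 rad / 1.5708 = 0.0013.

```bash
python3 -c "
from h import *
p=at('scene',337.5,291.5,159);print(p, (p-[473.1,257.5,159])[:2]@np.c_[ex,ey])"
python3 nudge.py '{"motion":[[-0.022, 0.09, 0, 0, 0, 0, 25], [-0.044, 0.18, 0, 0, 0, 0, 25], [-0.066, 0.27, 0, 0, 0, 0, 25], [-0.088, 0.36, 0, 0, 0, 0, 25], [-0.11, 0.45, 0, 0, 0, 0, 25], [-0.132, 0.54, 0, 0, 0, 0, 25], [-0.148, 0.64, 0, 0, 0, 0.0013, 25], [-0.148, 0.64, 0.02, 0, 0, 0.0013, 25], [-0.148, 0.64, 0.08, 0, 0, 0.0013, 25], [-0.148, 0.64, 0.1, 0, 0, 0.0013, 25]]}'
python3 nudge.py '{"motion":[[0, 0, 0, 0, 0, 0, 25], [0, 0, 0.02, 0, 0, 0, 25], [0, 0, 0.02, 0, 0, 0, 25]]}'; python3 - <<'E'
from h import *
import cv2
plan(well(-37.5,0,-4),184)
im=viewer.grab_frame("scene");jm=viewer.grab_frame("top")
o=np.hstack([cv2.resize(im[100:320,290:450],(400,550),interpolation=2),cv2.resize(jm[185:335,285:395],(400,550),interpolation=2)])
cv2.imwrite("pics/s3.png",o[:,:,::-1])
E
```

```text
[472.67350065 254.21834631 159.        ] [-1.44161653 -2.9787404 ]
time: 11.7
ee_pos: [501.5, -69.6, 278.4]
eef_rot: [0.987, 0.159, -0.005, -0.002]
wrist_force: [-2.0, 1.0, -4.3]
opening: 32.0
gripper_force: 61.9
time: 12.0
ee_pos: [504.4, -69.0, 273.1]
eef_rot: [0.987, 0.16, 0.0, -0.001]
wrist_force: [-0.6, -0.9, -4.6]
opening: 32.0
gripper_force: 61.9
shift [-0.2  0.2 89.1] rot [-0.0015 -0.0006  0.0003] pos [504.4 -69.  273.1] F [-0.6 -0.9 -4.6] q [ 0.35  0.26 -0.3   1.66  0.08  1.23 -1.22]
```

View pics/s3.png

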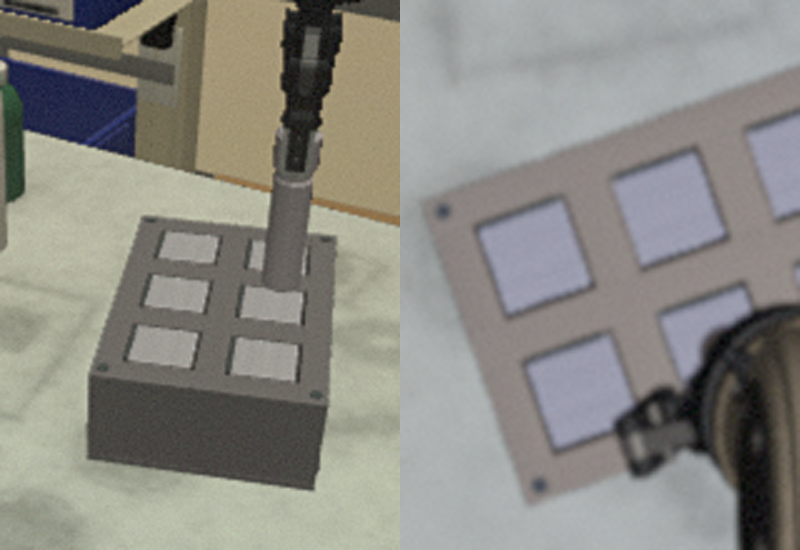

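Mandrel sits above the middle front flap (foot near (283,285) in the left half). Lowering.

Converted, 36 mm / 500 = 0.072, 30 mm / 500 = 0.06.

```bash
(python3 nudge.py '{"motion":[[0, 0, 0.02, 0, 0, 0, 25], [0, 0, 0.036, 0, 0, 0, 25], [0, 0, 0.048, 0, 0, 0, 25], [0, 0, 0.06, 0, 0, 0, 25], [0, 0, 0.072, 0, 0, 0, 25]]}'
python3 nudge.py '{"motion":[[0, 0, 0.016, 0, 0, 0, 25], [0, 0, 0.032, 0, 0, 0, 25], [0, 0, 0.048, 0, 0, 0, 25], [0, 0, 0.064, 0, 0, 0, 25], [0, 0, 0.072, 0, 0, 0, 25], [0, 0, 0.072, 0, 0, 0, 25]]}')| egrep 'ee_pos|force: \[|open'; python3 -c "
from h import *
plan(well(-37.5,0,-4),182)"
```

```text
ee_pos: [504.8, -69.5, 237.5]
wrist_force: [-0.9, 0.3, -3.3]
opening: 31.8
ee_pos: [504.0, -69.4, 200.7]
wrist_force: [-1.0, 0.0, -3.6]
opening: 31.9
shift [ 0.4 -0.2 18.7] rot [-0.0021  0.0004 -0.0006] pos [504.  -69.4 200.7] F [-1.   0.  -3.6] q [ 0.34  0.33 -0.3   1.77  0.11  1.06 -1.24]
```

Converted, 17 mm / 500 = 0.034, 13 mm / 500 = 0.026.

```bash
(python3 nudge.py '{"motion":[[0, 0, 0.014, 0, 0, 0, 25], [0, 0, 0.026, 0, 0, 0, 25], [0, 0, 0.034, 0, 0, 0, 25], [0, 0, 0.034, 0, 0, 0, 25]]}'
python3 nudge.py '{"motion":[[0, 0, 0.002, 0, 0, 0, 25], [0, 0, 0.004, 0, 0, 0, 25], [0, 0, 0.004, 0, 0, 0, 25]]}';python3 nudge.py '{"motion":[[0, 0, 0.002, 0, 0, 0, 25], [0, 0, 0.002, 0, 0, 0, 25], [0, 0, 0.002, 0, 0, 0, 25]]}')| egrep 'ee_pos|force: \[|open'
```

```text
ee_pos: [504.3, -69.4, 184.0]
wrist_force: [-1.0, -1.8, -3.8]
opening: 32.0
ee_pos: [505.1, -69.3, 183.0]
wrist_force: [-0.4, -0.6, -3.7]
opening: 32.2
ee_pos: [505.0, -69.5, 181.9]
wrist_force: [-0.7, -0.2, -3.6]
opening: 32.1
```

Converted, 1 mm / 500 = 0.002.

```bash
(python3 nudge.py '{"motion":[[0, 0, 0.002, 0, 0, 0, 25], [0, 0, 0.002, 0, 0, 0, 25], [0, 0, 0.002, 0, 0, 0, 25]]}'
python3 nudge.py '{"motion":[[0, 0, 0.002, 0, 0, 0, 25], [0, 0, 0.002, 0, 0, 0, 25], [0, 0, 0.002, 0, 0, 0, 25]]}')| egrep 'ee_pos|force: \[|open'
```

```text
ee_pos: [505.0, -69.4, 180.9]
wrist_force: [-1.0, -0.5, -3.7]
opening: 31.9
ee_pos: [505.5, -69.3, 180.8]
wrist_force: [-1.6, -0.2, 4.4]
opening: 32.4
```

Floor contact exactly where expected. Release and lift.

Converted, -100 mm / 500 = -0.2, -90 mm / 500 = -0.18.

```bash
(python3 nudge.py '{"motion":[[0, 0, 0, 0, 0, 0, 38], [0, 0, 0, 0, 0, 0, 48], [0, 0, 0, 0, 0, 0, 58], [0, 0, 0, 0, 0, 0, 58]]}'
python3 nudge.py '{"motion":[[0, 0, -0.03, 0, 0, 0, 58], [0, 0, -0.1, 0, 0, 0, 58], [0, 0, -0.18, 0, 0, 0, 70], [0, 0, -0.2, 0, 0, 0, 85], [0, 0, -0.2, 0, 0, 0, 85]]}')| egrep 'ee_pos|force: \[|open'; python3 -c "
from h import *
plan((645.6,243.5),250)"
```

```text
ee_pos: [505.0, -69.4, 179.7]
wrist_force: [0.5, -0.5, -0.6]
opening: 57.9
ee_pos: [506.0, -69.5, 282.0]
wrist_force: [0.6, -0.5, -0.7]
opening: 85.3
shift [ 231.  -253.1   33.2] rot [ 0.0014 -0.0067 -0.0006] pos [506.  -69.5 282. ] F [ 0.6 -0.5 -0.7] q [ 0.35  0.26 -0.3   1.65  0.08  1.24 -1.22]
```

Converted, -253 mm / 500 = -0.506, 231 mm / 500 = 0.462.

```bash
python3 nudge.py '{"motion":[[0.058, -0.064, 0, 0, 0, 0, 85], [0.116, -0.128, 0, 0, 0, 0, 85], [0.174, -0.192, 0, 0, 0, 0, 85], [0.232, -0.256, 0, 0, 0, 0, 85], [0.29, -0.32, 0, 0, 0, 0, 85], [0.348, -0.382, 0.01, 0, 0, 0, 85], [0.406, -0.444, 0.03, 0, 0, 0, 85], [0.462, -0.506, 0.06, 0, 0, 0, 85], [0.462, -0.506, 0.066, 0, 0, 0, 85], [0.462, -0.506, 0.066, 0, 0, 0, 85]]}'
python3 nudge.py '{"motion":[[0, 0, 0, 0, 0, 0, 85], [0, 0, 0, 0, 0, 0, 85]]}'; python3 - <<'E'
from h import *
import cv2
plan((645.6,243.5),174)
im=viewer.grab_frame("scene");jm=viewer.grab_frame("top")
o=np.hstack([cv2.resize(im[100:340,180:420],(550,550),interpolation=2),cv2.resize(jm[175:325,165:230],(238,550),interpolation=2)])
cv2.imwrite("pics/s4.png",o[:,:,::-1])
E
```

```text
time: 16.7
ee_pos: [642.6, 244.4, 243.1]
eef_rot: [0.987, 0.161, -0.003, 0.0]
wrist_force: [0.0, -1.3, -0.4]
opening: 85.0
gripper_force: 0.0
time: 16.9
ee_pos: [644.7, 241.3, 248.1]
eef_rot: [0.987, 0.158, 0.001, 0.0]
wrist_force: [-0.2, 0.2, -0.1]
opening: 84.9
gripper_force: 0.0
shift [ 1.4 -1.8 74.1] rot [ 0.0006 -0.0026 -0.0033] pos [644.7 241.3 248.1] F [-0.2  0.2 -0.1] q [-0.18  0.66 -0.37  1.15  0.23  1.37 -1.78]
```

View pics/s4.png

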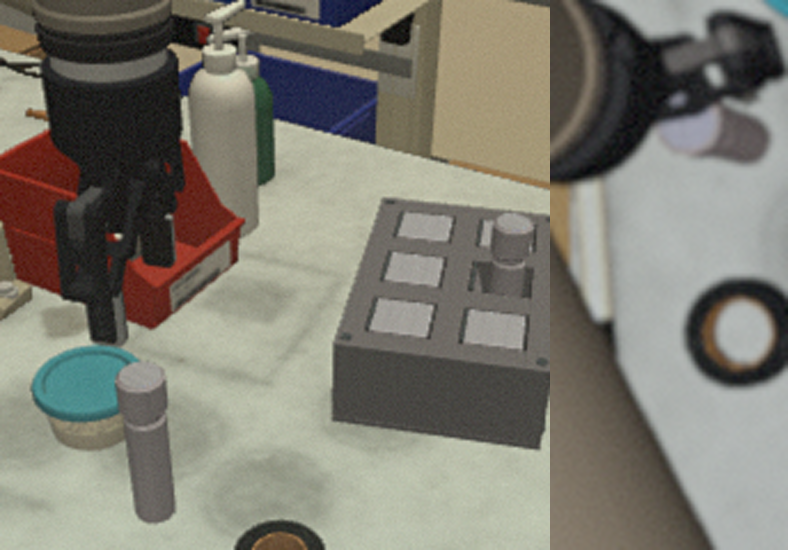

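The first mandrel stands in well_01 (head at (512,230)). The gripper hangs over mandrel A (head at (142,380)). I'll grasp it the same way.

Converted, 74 mm / 500 = 0.148, 60 mm / 500 = 0.12, -0.003 rad / 1.5708 = -0.0019.

```bash
python3 nudge.py '{"motion":[[0.002, -0.004, 0.06, 0, 0, -0.0019, 85], [0.002, -0.004, 0.12, 0, 0, -0.0019, 85], [0.002, -0.004, 0.148, 0, 0, -0.0019, 85], [0.002, -0.004, 0.148, 0, 0, -0.0019, 85], [0.002, -0.004, 0.148, 0, 0, -0.0019, 40], [0.002, -0.004, 0.148, 0, 0, -0.0019, 30], [0.002, -0.004, 0.148, 0, 0, -0.0019, 25], [0.002, -0.004, 0.148, 0, 0, -0.0019, 25], [0.002, -0.004, 0.148, 0, 0, -0.0019, 25]]}'; python3 nudge.py '{"motion":[[0, 0, 0, 0, 0, 0, 25], [0, 0, -0.02, 0, 0, 0, 25], [0, 0, -0.04, 0, 0, 0, 25], [0, 0, -0.04, 0, 0, 0, 25]]}'; python3 nudge.py '{"motion":[[0, 0, -0.1, 0, 0, 0, 25], [0, 0, -0.2, 0, 0, 0, 25], [0, 0, -0.28, 0, 0, 0, 25], [0, 0, -0.28, 0, 0, 0, 25], [0, 0, -0.28, 0, 0, 0, 25]]}';python3 -c "
from h import *
plan(well(-37.5,75,-4),335)"
```

```text
time: 17.9
ee_pos: [645.7, 245.8, 175.5]
eef_rot: [0.987, 0.161, 0.003, -0.001]
wrist_force: [-0.0, -1.1, 4.8]
opening: 31.9
gripper_force: 59.7
time: 18.3
ee_pos: [644.9, 246.4, 194.7]
eef_rot: [0.987, 0.161, 0.002, -0.001]
wrist_force: [0.4, 1.1, -4.2]
opening: 31.8
gripper_force: 59.9
time: 18.8
ee_pos: [644.3, 245.9, 333.9]
eef_rot: [0.987, 0.161, 0.001, -0.001]
wrist_force: [0.1, 0.1, -4.0]
opening: 32.3
gripper_force: 61.1
shift [-232.9  179.    -2. ] rot [-0.0013 -0.003   0.0028] pos [644.3 245.9 333.9] F [ 0.1  0.1 -4. ] q [-0.21  0.64 -0.37  0.98  0.22  1.56 -1.76]
```

Converted, -233 mm / 500 = -0.466, -200 mm / 500 = -0.4, 0.002 rad / 1.5708 = 0.0013.

```bash
python3 nudge.py '{"motion":[[-0.066, 0.052, 0, 0, 0, 0, 25], [-0.134, 0.102, 0, 0, 0, 0, 25], [-0.2, 0.154, 0, 0, 0, 0, 25], [-0.266, 0.204, 0, 0, 0, 0, 25], [-0.334, 0.256, 0, 0, 0, 0, 25], [-0.4, 0.308, 0, 0, 0, 0, 25], [-0.466, 0.358, 0, 0, 0, 0.0013, 25], [-0.466, 0.358, 0, 0, 0, 0.0013, 25], [-0.466, 0.358, 0.06, 0, 0, 0.0013, 25], [-0.466, 0.358, 0.12, 0, 0, 0.0013, 25]]}'
python3 nudge.py '{"motion":[[0, 0, 0, 0, 0, 0, 25], [0, 0, 0, 0, 0, 0, 25], [0, 0, 0, 0, 0, 0, 25]]}'; python3 - <<'E'
from h import *
import cv2
plan(well(-37.5,75,-4),184)
im=viewer.grab_frame("scene")
cv2.imwrite("pics/s5.png",cv2.resize(im[100:320,290:450],(400,550),interpolation=2)[:,:,::-1])
E
```

```text
time: 19.8
ee_pos: [479.4, 1.4, 270.5]
eef_rot: [0.987, 0.16, -0.0, -0.001]
wrist_force: [-0.0, 0.4, -5.5]
opening: 32.1
gripper_force: 60.8
time: 20.1
ee_pos: [481.2, 2.1, 273.7]
eef_rot: [0.987, 0.16, 0.002, -0.001]
wrist_force: [0.7, 0.2, -3.6]
opening: 32.0
gripper_force: 60.9
shift [-0.9 -0.1 89.7] rot [-0.0007 -0.0034  0.0007] pos [481.2   2.1 273.7] F [ 0.7  0.2 -3.6] q [ 0.26  0.21 -0.35  1.73  0.07  1.21 -1.36]
```

View pics/s5.png

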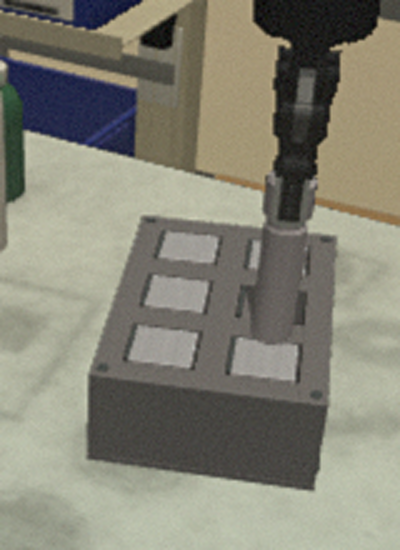

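The second mandrel's foot (near (272,340)) is over the near-left flap of well_02. Lowering it.

Converted, 36 mm / 500 = 0.072, 30 mm / 500 = 0.06.

```bash
(python3 nudge.py '{"motion":[[-0.002, 0, 0.02, 0, 0, 0, 25], [-0.002, 0, 0.036, 0, 0, 0, 25], [-0.002, 0, 0.048, 0, 0, 0, 25], [-0.002, 0, 0.06, 0, 0, 0, 25], [-0.002, 0, 0.072, 0, 0, 0, 25]]}'
python3 nudge.py '{"motion":[[0, 0, 0.016, 0, 0, 0, 25], [0, 0, 0.032, 0, 0, 0, 25], [0, 0, 0.048, 0, 0, 0, 25], [0, 0, 0.064, 0, 0, 0, 25], [0, 0, 0.072, 0, 0, 0, 25], [0, 0, 0.072, 0, 0, 0, 25]]}')| egrep 'ee_pos|force: \[|open'; python3 -c "
from h import *
plan(well(-37.5,75,-4),182)"
```

```text
ee_pos: [479.6, 1.5, 236.5]
wrist_force: [-0.5, 0.3, -3.0]
opening: 32.1
ee_pos: [478.9, 1.5, 199.8]
wrist_force: [-0.6, 0.2, -4.8]
opening: 31.9
shift [ 1.8  0.  17.8] rot [-0.0018  0.0005  0.0004] pos [478.9   1.5 199.8] F [-0.6  0.2 -4.8] q [ 0.24  0.28 -0.34  1.84  0.1   1.04 -1.38]
```

Converted, 17 mm / 500 = 0.034, 13 mm / 500 = 0.026.

```bash
(python3 nudge.py '{"motion":[[0.002, 0, 0.014, 0, 0, 0, 25], [0.002, 0, 0.026, 0, 0, 0, 25], [0.002, 0, 0.034, 0, 0, 0, 25], [0.002, 0, 0.034, 0, 0, 0, 25], [0.002, 0, 0.034, 0, 0, 0, 25]]}'
python3 nudge.py '{"motion":[[0, 0, 0.002, 0, 0, 0, 25], [0, 0, 0.002, 0, 0, 0, 25], [0, 0, 0.002, 0, 0, 0, 25]]}';python3 nudge.py '{"motion":[[0, 0, 0.002, 0, 0, 0, 25], [0, 0, 0.002, 0, 0, 0, 25], [0, 0, 0.002, 0, 0, 0, 25]]}';python3 nudge.py '{"motion":[[0, 0, 0.002, 0, 0, 0, 25], [0, 0, 0.002, 0, 0, 0, 25], [0, 0, 0.002, 0, 0, 0, 25]]}')| egrep 'ee_pos|force: \[|open'
```

```text
ee_pos: [480.3, 1.9, 183.6]
wrist_force: [-1.3, -0.2, -4.4]
opening: 32.1
ee_pos: [480.9, 2.0, 183.1]
wrist_force: [-0.6, -0.7, -4.0]
opening: 32.0
ee_pos: [480.8, 1.9, 182.0]
wrist_force: [-0.9, -0.1, -3.8]
opening: 32.4
ee_pos: [480.7, 1.9, 180.9]
wrist_force: [0.3, -0.7, -5.1]
opening: 31.9
```

Converted, 1 mm / 500 = 0.002.

```bash
python3 nudge.py '{"motion":[[0, 0, 0.002, 0, 0, 0, 25], [0, 0, 0.002, 0, 0, 0, 25], [0, 0, 0.002, 0, 0, 0, 25]]}'| egrep 'ee_pos|force: \[|open'
```

```text
ee_pos: [481.1, 2.0, 180.5]
wrist_force: [-1.3, -1.1, 1.6]
opening: 32.2
```

Floor reached at the same height as the first. Release, lift and back off for a look.

Converted, -120 mm / 500 = -0.24, -110 mm / 500 = -0.22.

```bash
(python3 nudge.py '{"motion":[[0, 0, 0, 0, 0, 0, 38], [0, 0, 0, 0, 0, 0, 48], [0, 0, 0, 0, 0, 0, 58], [0, 0, 0, 0, 0, 0, 58]]}'
python3 nudge.py '{"motion":[[0, 0, -0.03, 0, 0, 0, 58], [0, 0, -0.1, 0, 0, 0, 58], [0, 0, -0.18, 0, 0, 0, 58], [-0.08, 0, -0.22, 0, 0, 0, 58], [-0.16, 0, -0.24, 0, 0, 0, 58], [-0.2, 0, -0.24, 0, 0, 0, 58], [-0.2, 0, -0.24, 0, 0, 0, 58]]}')| egrep 'ee_pos|force: \[|open'; python3 - <<'E'
from h import *
import cv2
im=viewer.grab_frame("scene");jm=viewer.grab_frame("top")
o=np.hstack([cv2.resize(im[100:400,160:460],(550,550),interpolation=2),cv2.resize(jm[130:330,215:305],(248,550),interpolation=2)])
cv2.imwrite("pics/s6.png",o[:,:,::-1])
E
```

```text
ee_pos: [481.0, 2.0, 180.1]
wrist_force: [0.1, 0.9, -0.4]
opening: 58.1
ee_pos: [383.7, -31.0, 300.2]
wrist_force: [-0.0, 0.0, 1.4]
opening: 57.9
```

View pics/s6.png

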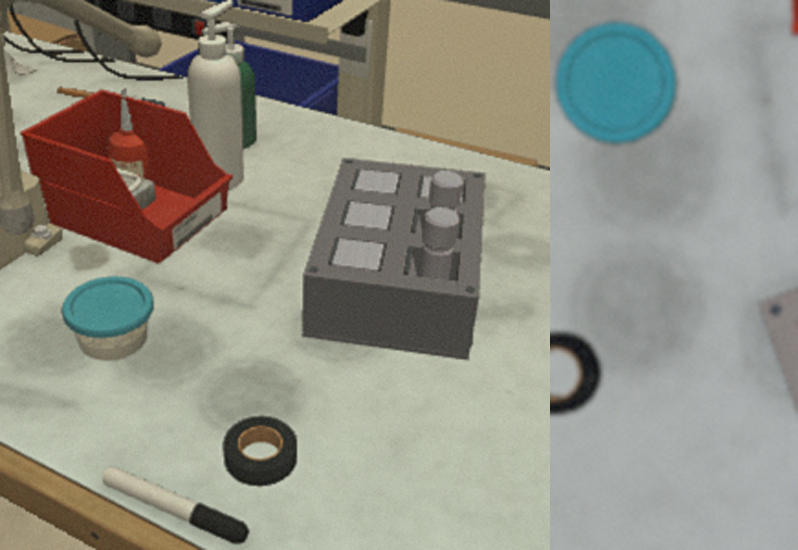

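Both mandrels stand upright and level, with heads at (441,228) and (447,188); the tape and tub have not moved.

```bash
python3 -c "
from rig import arm, viewer
print(arm.finish_job())"
```

```text
the job is handed in; nothing more can be done
None
```

The job is handed in: both mandrels stand head up on the floors of the empty wells 01 and 02, no blocked flap was forced, and the tape and tub are where they were.

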